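# Knock a stuck test tile out of a turn-over mould

## Task

The white test tile is stuck in its turn-over mould. Take that mould by its black bar and swing it right over on its hinge until it lies fully upside down above its tray, let go, then tap the yellow knock-out button, which is now on top, far enough in that the white tile drops out and lies flat in the tray; leave this mould turned over. The mould with the brown tile is still setting: leave it alone.

Things in the scene. Friction and masses are not known exactly. Their poses are not given: they have to be found in the camera images.
- white_stand: Fixed grey stand of the white tile's mould; origin: centre of the underside of its 230 x 120 x 12 mm base, on the bench. x points from mould side to tray side, z up. Hinge axis along y at x = 0, z = 75 mm, between posts at y = +-50 mm, 87 mm high. At first the mould lies mouth up on the -x side; turned fully over it lies mouth down on the +x side above the tray.
- white_mould (a joint): Hinge angle of that mould, rad: 0 mouth up, 3.14 fully over; stops at both ends. Grey-green block 60 x 60 x 36 mm, its middle 55 mm from the hinge axis and level with it, tile in its round pocket. Two steel side arms, 8 mm wide, 72 mm apart, run from the hinge past the block to the bar. The hinge is stiff: the mould stays where it is left.
- white_bar (a point): Middle of that mould's round black bar, 10 mm thick, along the stand's y, 64 mm free between the arms and 40 mm clear of the block. At first at x = -130, y = 0, z = 75 mm of the stand; swings up and over on a 130 mm circle about the hinge axis to x = +130, z = 75 mm. Moving it takes 2 to 6 N. It is round and can turn between the fingers, so the gripper may keep pointing down.
- white_button (a joint): Travel, m, of the yellow knock-out button in the middle of that mould's back: 0 out, 0.010 fully in; cap 30 mm across, underneath at first. With the mould fully over its face is on top, at x = +55, y = 0, z = 109 mm of the stand (block's back at 93 mm), and goes straight down. Springs back. Pushed 7 mm or more, against 4 to 12 N, it drives the tile past small sprung catches and out.
- white_tray (a point): Centre of the cork floor of the wooden tray fixed on that stand: inside 85 x 85 mm, floor 18 mm and rim 34 mm above the bench.
- white_tile: White round test tile, 44 mm across, 10 mm thick, loose but held in the pocket by the catches. Origin: centre of its lower face at first, z along its axis, up at first. It comes out upside down, so in the tray its origin is on its upper side, 28 mm above the bench.
- brown_tile: Brown round tile of the same size in an identical mould on a second, identical stand beside the first; to be left as it is. Origin: centre of its lower face, 77 mm above the bench, in the middle of that mould's block.
Mind the look-alikes: they are no part of the job. There is more than one size of the white_tile; the one meant has the size given above.

How it is judged:
On the way, in this order (a step that is already met when the one before it is completed fails the run):
1. the white tile's mould is turned fully over, within 10 degrees (value of joint white_mould above 2.97 rad), for 0.2 s.
2. the knock-out button is tapped in by at least 5 mm (value of joint white_button above 0.005 m).
At the end, for the whole second after the job is handed in: The white tile lies at rest in its stand's tray, flat within 11 degrees and within 32 mm of the tray's middle, its origin less than 36 mm above the bench; its mould is still turned over within 10 degrees and the knock-out button has sprung back; the brown tile is within 10 mm of where it was (horizontal distance between white_tile and white_tray below 0.032 m and z of white_tile in the frame of white_stand below 0.036 m and angle between the z axis of white_tile and the z axis of white_stand, either way round below 0.2 rad and linear speed of white_tile below 0.02 m/s and value of joint white_button below 0.002 m and distance of brown_tile from where it was at the start of the episode below 0.01 m and value of joint white_mould above 2.97 rad); the robot touches nothing.
It fails at once if the brown tile or its mould is moved by more than 10 mm (distance of brown_tile from where it was at the start of the episode above 0.01 m).
It also fails if it takes over 48 s, if anything falls off the work surface, if the arm or the gripper's body presses on something with over 40 N, if the wrist force passes 120 N, or if a joint passes its speed limit or range.

## Robot

A 7-joint arm with a two-finger parallel gripper is mounted at the origin on the work surface. World frame = base frame: x ahead of the robot, y to its left, z up, the work surface at z = 0. Lengths are in m, angles in rad, forces in N, time in s.
With the tool pointing down it reaches from about 0.35 to 0.9 m from the base axis. Payload 7.2 kg.
Tool frame: the origin (TCP) lies on the mounting face of the last link; the fingertips stand 182 mm ahead of it and the grasp point (between the pads) lies 163 mm ahead of it; x points along the fingers, y is the direction in which the jaws open and shut, and the axes are right-handed (so a half turn about x gives the same grasp; the last joint's range is limited). The gripper opens to 88 mm and grips with 3 to 60 N. Pads are 20 mm wide; open, the fingers measure 115 mm over their backs; the gripper's body (75 mm by 178 mm) begins 61 mm behind the grasp point.
Start: joints at [-1.305, 0.411, -0.013, 1.596, 0.006, 1.134, -0.082], TCP at [0.205, 0.59, 0.405] pointing down, gripper open.
Joint ranges: [-2.95, 2.95], [-0.29, 1.99], [-1.47, 1.44], [0.14, 2.54], [-1.03, 4.17], [0.13, 1.85], [-2.86, 2.86]. Speed limits (rad/s): [2.39, 2.39, 3.01, 3.01, 3.14, 3.14, 3.14].

## Interface

Orientations are given as a unit quaternion [w, x, y, z].
In Python, from rig import robot, viewer gives the robot as it stands.
- The arm moves only by the shell command python3 -m handwheel 'ROWS' [FORCE]. ROWS is JSON, a list of rows, each an object of numbers: "fingers": the opening, from 0 (shut) to 1 (fully open); "dx", "dy", "dz": the shift along the tool's x, y, z in units of 60 mm (1.0 is 60 mm); "turn": the turn about the tool's x in units of 6 degrees (1.0 is 6 degrees). In form: [{"fingers": .., "dx": .., "dy": .., "dz": .., "turn": ..}, ...]. A call has 1 to 5 rows; each row is the pose to reach, as a shift and turn from the pose measured when the call began, along the tool's axes at that moment; what a row does not reach only later rows make up. A row lasts 1/8 s, in which the tool goes at most 62.5 mm and 10.7 degrees, less where a joint would pass 70% of its speed; a pose out of reach is approached as far as the arm can. A call with a gripper value outside its range is refused whole. The fingers move at their own pace and stop on an object; FORCE is the grip in N (left out, the last holds). Time passes only in rows, so rows that repeat a pose let the fingers close. It gives the time, the measured TCP pose, the force and the opening at its end, in the units of the state.
- robot.get_state(): the state, without advancing time (a new reading comes with each control period).
- viewer.grab_frame(name): name is "side" or "top"; returns a dict with "frame" (400x640x3 uint8, red, green, blue), "fx", "fy", "cx", "cy" (pixels), "extrinsics" (4x4, takes a point from world to camera coordinates). Camera axes: x right, y up, looking along -z (the intrinsics and any distortion apply to the point x, -y, -z); pixel columns grow to the right and rows downward; lengths in m; the calibration is good to about 2 mm. A picture is of the moment at which its call begins. There is no depth.
- robot.close_job(): hands the job in, once; it reports no verdict.
The state is a dict: "time_s": time; "joints": joint angles; "qvel": joint speeds; "tau": joint torques, N m; "tool_pos": TCP position; "tcp_rot": TCP orientation; "force": force on the tool from outside, world axes, zero at the start; "torque": the same for the moment, N m; "opening": finger opening in m.
Only numpy, scipy, OpenCV 4.12 (cv2) and the standard library are available. Lean on these libraries where they do the work, as an engineer would, in place of code of your own. Each camera call takes 0.05 s, during which the arm holds its last target.

## Working session

There is one attempt and no reset: what is moved stays moved. The work goes in short steps, Python scripts to look and compute and a shell command to move; the robot and the scene stay as the last step left them, time stands still between calls to the robot, and variables do not carry over. Pictures are saved under pics/ and viewed, and the job is handed in when it is done.

```bash
mkdir -p pics; ls; python3 - <<'E'
from rig import robot, viewer
import cv2, numpy as np
print(robot.get_state())
for n in ["side","top"]:
    f=viewer.grab_frame(n)
    print(n,f["fx"],f["fy"],f["cx"],f["cy"],np.round(f["extrinsics"],4).tolist(),[k for k in f])
    cv2.imwrite(f"pics/{n}0.png",f["frame"][:,:,::-1])
E
```

```text
pics
{'time_s': 0.0, 'joints': array([-1.30521488,  0.41188219, -0.01274701,  1.59703393,  0.00561244,
        1.13429197, -0.08225043]), 'qvel': array([-0.00175899, -0.00320658, -0.00021968, -0.00049546,  0.00123315,
        0.00097689,  0.00015007]), 'tau': array([-7.39635670e-04, -5.87971723e+01,  6.41438998e-01, -2.91071606e+01,
       -5.37227048e-02,  1.84313860e-02,  1.50648216e-04]), 'tool_pos': array([0.20469612, 0.59030221, 0.40382384]), 'tcp_rot': array([ 0.69722828,  0.11690263,  0.69733716, -0.11801431]), 'force': array([-0.50471956, -0.00578839, -0.43497501]), 'torque': array([ 0.0057076 ,  0.04662231, -0.0250815 ]), 'opening': 0.08757748407820648}
side 384.7817519437888 384.7817519437888 316.6658404233979 197.28975701226625 [[0.941, -0.3385, -0.0021, -0.5405], [0.253, 0.699, 0.6689, -0.1359], [-0.225, -0.63, 0.7433, -0.7632], [0.0, 0.0, 0.0, 1.0]] ['frame', 'fx', 'fy', 'cx', 'cy', 'extrinsics']
top 392.2477013430649 392.2477013430649 315.52464565891677 203.2311593956195 [[-0.0128, -0.9997, 0.0201, -0.0691], [0.9825, -0.0088, 0.1863, -0.5888], [-0.1861, 0.0221, 0.9823, -1.0096], [0.0, 0.0, 0.0, 1.0]] ['frame', 'fx', 'fy', 'cx', 'cy', 'extrinsics']
```

View pics/side0.png

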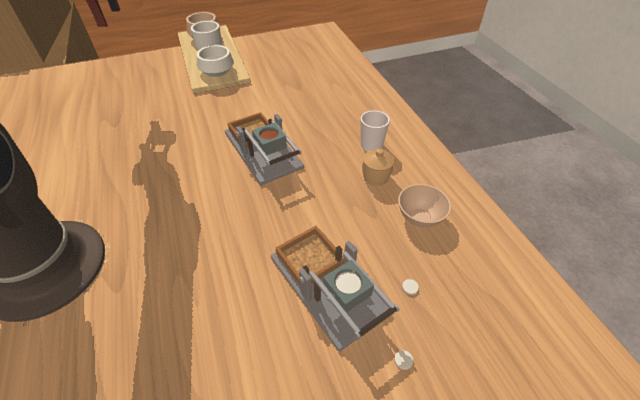

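View pics/top0.png

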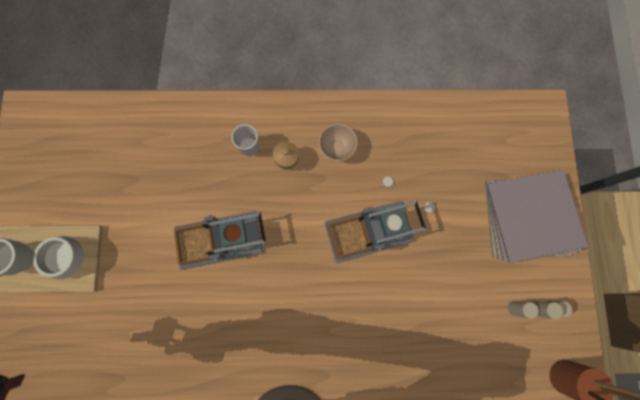

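```bash
cat > h.py <<'E'
import numpy as np, cv2
from rig import robot, viewer
def proj(f,P):
    E=f["extrinsics"]; c=E[:3,:3]@np.asarray(P,float)+E[:3,3]
    return np.array([f["cx"]+f["fx"]*c[0]/-c[2], f["cy"]+f["fy"]*-c[1]/-c[2]])
def ray(f,uv):
    E=f["extrinsics"];R=E[:3,:3]
    d=R.T@np.array([(uv[0]-f["cx"])/f["fx"],-(uv[1]-f["cy"])/f["fy"],-1]); return -R.T@E[:3,3],d
def onz(f,uv,z):
    o,d=ray(f,uv); return o+d*(z-o[2])/d[2]
def crop(f,x0,y0,w,h,s,name):
    im=f["frame"][y0:y0+h,x0:x0+w,::-1]
    cv2.imwrite("pics/"+name,cv2.resize(im,None,fx=s,fy=s,interpolation=cv2.INTER_CUBIC))
def axes():
    from scipy.spatial.transform import Rotation as R
    s=robot.get_state();q=s["tcp_rot"]
    return s,R.from_quat([q[1],q[2],q[3],q[0]]).as_matrix()
E
python3 - <<'E'
from h import *
fs=viewer.grab_frame("side");ft=viewer.grab_frame("top")
crop(fs,262,220,160,120,5,"s1.png");crop(ft,315,165,140,105,5.7,"t1.png")
for n,f,x0,y0,x1,y1 in [("side",fs,325,262,425,375),("top",ft,375,170,445,245)]:
    h=cv2.cvtColor(f["frame"],cv2.COLOR_RGB2HSV)
    m=((h[...,2]>170)&(h[...,1]<60)).astype(np.uint8)
    k=np.zeros_like(m);k[y0:y1,x0:x1]=1
    nn,l,st,c=cv2.connectedComponentsWithStats(m*k)
    for i in range(1,nn):
        if st[i,4]>15: print(n,st[i],c[i],onz(f,c[i],.087),onz(f,c[i],.01))
s,A=axes();print(A.round(3))
E
```

```text
side [336 272  25  22 415] [348.05542169 282.64578313] [ 0.52831753 -0.28282857  0.087     ] [ 0.5495242  -0.24421196  0.01      ]
side [402 280  16  14 179] [409.98882682 286.39664804] [ 0.62162366 -0.32389493  0.087     ] [ 0.65543306 -0.2908251   0.01      ]
side [375 285  11  13  30] [378.8        290.56666667] [ 0.56994141 -0.31330643  0.087     ] [ 0.59677016 -0.27880642  0.01      ]
side [325 288  29  38 102] [338.20588235 306.06862745] [ 0.49733339 -0.31600885  0.087     ] [ 0.51435508 -0.28187386  0.01      ]
side [395 351  18  18 188] [402.88829787 359.79787234] [ 0.55406189 -0.42492032  0.087     ] [ 0.57874582 -0.40549584  0.01      ]
top [384 177   8   9  53] [387.30188679 181.03773585] [ 0.64083242 -0.26759723  0.087     ] [ 0.65986637 -0.28394707  0.01      ]
top [389 216  12  13 127] [394.20472441 222.18110236] [ 0.52968842 -0.28055713  0.087     ] [ 0.54029761 -0.29788934  0.01      ]
[[-0.     0.328  0.945]
 [-0.001  0.945 -0.328]
 [-1.    -0.001  0.   ]]
```

View pics/s1.png

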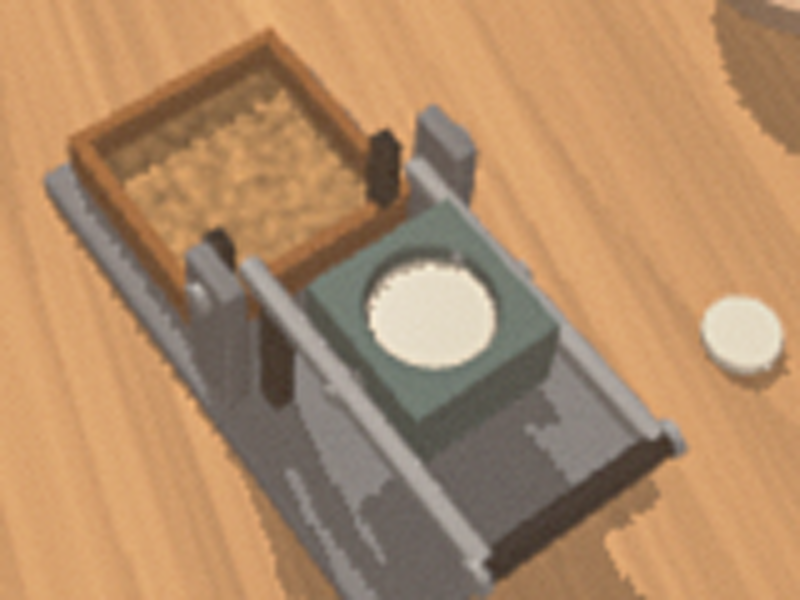

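View pics/t1.png

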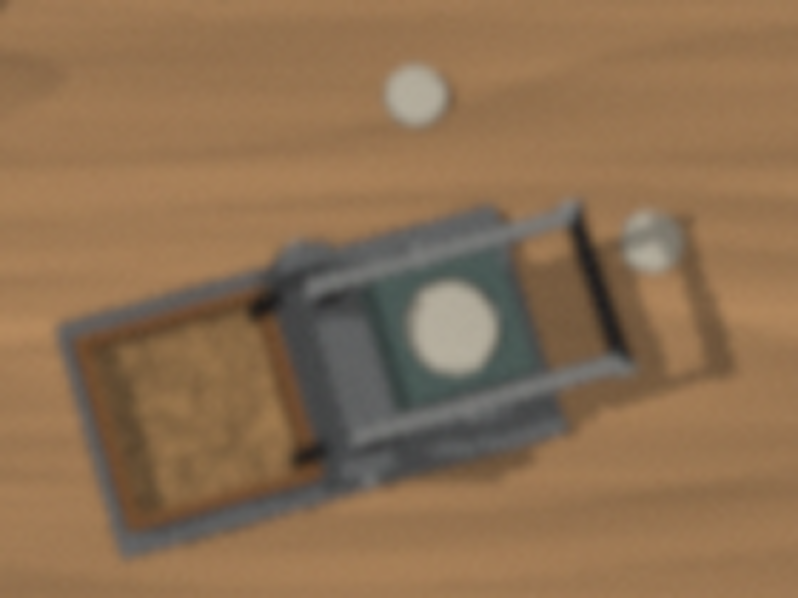

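```bash
python3 - <<'E'
from h import *
fs=viewer.grab_frame("side");ft=viewer.grab_frame("top")
for n,f,x0,y0,x1,y1 in [("side",fs,352,295,405,345),("top",ft,412,195,432,235)]:
    h=cv2.cvtColor(f["frame"],cv2.COLOR_RGB2HSV)
    m=(h[...,2]<55).astype(np.uint8)
    k=np.zeros_like(m);k[y0:y1,x0:x1]=1
    nn,l,st,c=cv2.connectedComponentsWithStats(m*k)
    for i in range(1,nn):
        if st[i,4]>15:
            r=cv2.minAreaRect(np.argwhere(l==i)[:,::-1].astype(np.float32));b=cv2.boxPoints(r)
            print(n,st[i],c[i],onz(f,c[i],.075),r)
            b=b[np.argsort(b[:,1])];p=onz(f,b[:2].mean(0),.075);q=onz(f,b[2:].mean(0),.075)
            L=np.argwhere(l==i)[:,::-1]; vx,vy,_,_=cv2.fitLine(L.astype(np.float32),2,0,.01,.01).ravel()
            d=onz(f,c[i]+10*np.array([vx,vy]),.075)-onz(f,c[i]-10*np.array([vx,vy]),.075)
            print(np.degrees(np.arctan2(d[1],d[0])),np.linalg.norm(p-q))
# arms/base lines: base front corners from top crop
for uv in [(315+62/5.7,165+328/5.7),(315+125/5.7,165+555/5.7),(315+490/5.7,165+208/5.7),(315+568/5.7,165+430/5.7)]:
    print("base",onz(ft,uv,.012))
print("arms end", [onz(ft,(315+a/5.7,165+b/5.7),.079) for a,b in [(310,290),(575,210),(355,440),(628,362)]])
E
```

```text
top [416 205   8  21  40] [419.7  215.75] [ 0.54794601 -0.35238512  0.075     ] ((419.3500671386719, 215.05001831054688), (21.187259674072266, 1.8973664045333862), 71.56504821777344)
-165.08652787638363 0.05631245058231381
base [ 0.5409141  -0.10481958  0.012     ]
base [ 0.42996951 -0.1333368   0.012     ]
base [ 0.59919488 -0.31974926  0.012     ]
base [ 0.48800126 -0.35223948  0.012     ]
arms end [array([ 0.54827951, -0.21719499,  0.079     ]), array([ 0.58501872, -0.34329227,  0.079     ]), array([ 0.47845027, -0.2352344 ,  0.079     ]), array([ 0.51313169, -0.36362084,  0.079     ])]
```

The white discs are the tile in the mould (top 394,222, about 44 mm), a loose disc (top 387,181, about 30 mm) and a second loose one (top 430,208, also about 30 mm). Only the one in the mould fits the description, and both enlarged crops confirm it. Its stand comes out at about (0.5145, -0.2275), with +x at 105°, and the tile, bar and base measurements all agree with this.

```bash
cat >> h.py <<'E'
O=np.array([.5145,-.2275,0]);a=np.radians(105)
EX=np.array([np.cos(a),np.sin(a),0]);EY=np.array([-np.sin(a),np.cos(a),0])
def S(x,y,z): return O+x*EX+y*EY+np.array([0,0,z])
def plan(points,yaw=-75.0):
    "grasp-point targets in world -> tool shifts"
    s,A=axes()
    cur=np.degrees(np.arctan2(A[1,1],A[0,1]))
    t=-((yaw-cur+180)%360-180)/6
    g=s["tool_pos"]+.163*A[:,0]
    print("t",round(s["time_s"],2),"grasp in stand",np.round([(g-O)@EX*1e3,(g-O)@EY*1e3,g[2]*1e3],1),"F",np.round(s["force"],1),"op",round(s["opening"],4),"yaw",round(cur,1),"down",A[:,0].round(3))
    for p in points:
        d=np.asarray(p)-.163*np.array([0,0,-1])-s["tool_pos"]
        print("dx,dy,dz",np.round(A.T@d/.06,2),"turn",round(t,2))
E
python3 - <<'E'
from h import *
plan([S(-130,0,0)*0+S(-.130,0,.225)])
f=viewer.grab_frame("top")
print([onz(f,p,.075) for p in [(262,213),(266,243),(232,232)]])
E
```

```text
t 0.3 grasp in stand [870.2  87.5 241.4] F [-0.1  0.3 -0.9] op 0.088 yaw 70.9 down [-0.    -0.001 -1.   ]
dx,dy,dz [  0.28 -12.98  10.56] turn 24.31
[array([0.55934987, 0.0670299 , 0.075     ]), array([0.47989783, 0.05561621, 0.075     ]), array([0.50966104, 0.14478262, 0.075     ])]
```

```bash
python3 -m handwheel '[{"fingers":0.45,"dx":0,"dy":-3.25,"dz":2.65,"turn":6},{"fingers":0.45,"dx":0,"dy":-3.25,"dz":2.65,"turn":6},{"fingers":0.45,"dx":0,"dy":-3.25,"dz":2.65,"turn":6},{"fingers":0.45,"dx":0,"dy":-3.25,"dz":2.65,"turn":6},{"fingers":0.45,"dx":0,"dy":-3.25,"dz":2.65,"turn":6}]' 30; python3 - <<'E'
from h import *
plan([S(-.130,0,.225)]);print(robot.get_state()["joints"].round(2))
E
```

```text
time_s: 0.98
tool_pos: [0.2928, 0.3502, 0.405]
tcp_rot: [0.626, 0.329, 0.626, -0.329]
force: [0.3, 0.6, 0.1]
opening: 0.042
t 0.97 grasp in stand [615.3  64.6 242. ] F [0.3 0.6 0.1] op 0.042 yaw 34.5 down [ 0. -0. -1.]
dx,dy,dz [ 0.29 -3.13 12.07] turn 18.25
[-1.14  0.12  0.18  1.99 -0.02  1.03 -0.35]
```

```bash
python3 -m handwheel '[{"fingers":0.45,"dx":0.1,"dy":-0.8,"dz":4.8,"turn":9},{"fingers":0.45,"dx":0.1,"dy":-0.8,"dz":4.8,"turn":9},{"fingers":0.45,"dx":0.1,"dy":-0.8,"dz":4.8,"turn":9},{"fingers":0.45,"dx":0.1,"dy":-0.8,"dz":4.8,"turn":9},{"fingers":0.45,"dx":0.1,"dy":-0.8,"dz":4.8,"turn":9}]' 30; python3 - <<'E'
from h import *
plan([S(-.130,0,.225)]);print(robot.get_state()["joints"].round(2))
E
```

```text
time_s: 1.6
tool_pos: [0.4172, 0.0842, 0.3996]
tcp_rot: [0.41, 0.577, 0.409, -0.576]
force: [1.7, -0.3, 0.3]
opening: 0.0393
t 1.6 grasp in stand [326.2  13.  236.6] F [ 1.7 -0.3  0.3] op 0.0393 yaw -19.2 down [ 0.002  0.    -1.   ]
dx,dy,dz [0.2  4.46 6.17] turn 9.3
[-0.8   0.06  0.52  2.08 -0.03  1.01 -0.6 ]
```

```bash
python3 -m handwheel '[{"fingers":0.45,"dx":0.1,"dy":3.2,"dz":4.2,"turn":9.3},{"fingers":0.45,"dx":0.1,"dy":3.2,"dz":4.2,"turn":9.3},{"fingers":0.45,"dx":0.1,"dy":3.2,"dz":4.2,"turn":9.3},{"fingers":0.45,"dx":0.1,"dy":3.2,"dz":4.2,"turn":9.3},{"fingers":0.45,"dx":0.1,"dy":3.2,"dz":4.2,"turn":9.3}]' 30; python3 - <<'E'
from h import *
plan([S(-.130,0,.225)]);print(robot.get_state()["joints"].round(2))
E
```

```text
time_s: 2.22
tool_pos: [0.5155, -0.2119, 0.3939]
tcp_rot: [0.106, 0.7, 0.106, -0.698]
force: [0.8, 0.0, 0.5]
opening: 0.0395
t 2.23 grasp in stand [ 14.7  -5.5 230.9] F [0.8 0.  0.5] op 0.0395 yaw -72.7 down [ 0.003  0.    -1.   ]
dx,dy,dz [0.1  2.41 0.18] turn 0.38
[-0.33  0.38  0.83  1.82 -0.32  1.08 -0.65]
```

```bash
python3 -m handwheel '[{"fingers":0.45,"dx":0.1,"dy":2.41,"dz":0.18,"turn":0.38},{"fingers":0.45,"dx":0.1,"dy":2.41,"dz":0.18,"turn":0.38},{"fingers":0.45,"dx":0.1,"dy":2.41,"dz":0.18,"turn":0.38},{"fingers":0.45,"dx":0.1,"dy":2.41,"dz":0.18,"turn":0.38},{"fingers":0.45,"dx":0.1,"dy":2.41,"dz":0.18,"turn":0.38}]' 30; python3 - <<'E'
from h import *
plan([S(-.130,0,.135),S(-.13,0,.074)]);print(robot.get_state()["joints"].round(2))
fs=viewer.grab_frame("side");ft=viewer.grab_frame("top")
crop(fs,262,180,213,160,3.7,"s2.png");crop(ft,315,165,140,105,5.7,"t2.png")
E
```

```text
time_s: 2.85
tool_pos: [0.5489, -0.3516, 0.3876]
tcp_rot: [0.093, 0.702, 0.093, -0.7]
force: [-0.4, 0.3, 0.4]
opening: 0.0396
t 2.85 grasp in stand [-128.7   -1.6  224.6] F [-0.4  0.3  0.4] op 0.0396 yaw -74.9 down [ 0.002  0.001 -1.   ]
dx,dy,dz [1.49 0.02 0.02] turn 0.02
dx,dy,dz [2.51 0.02 0.03] turn 0.02
[-0.02  0.57  0.79  1.58 -0.43  1.17 -0.45]
```

View pics/s2.png

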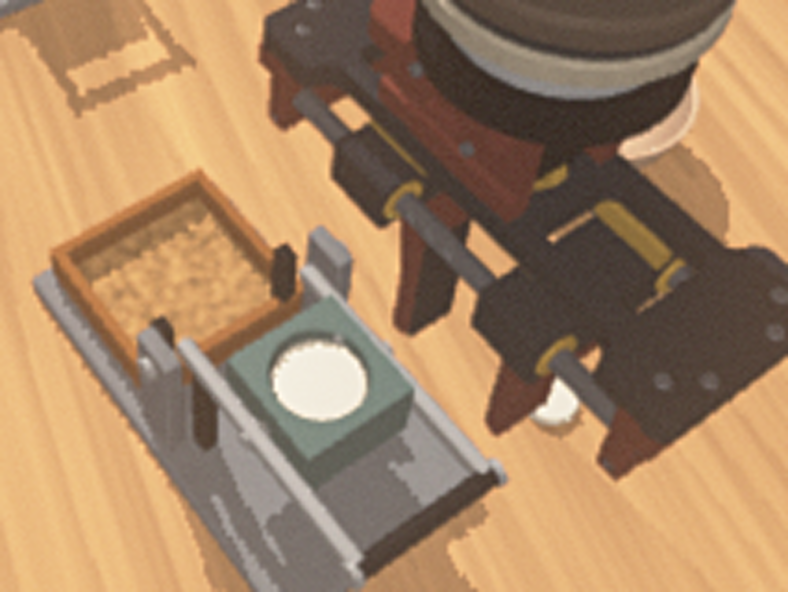

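View pics/t2.png

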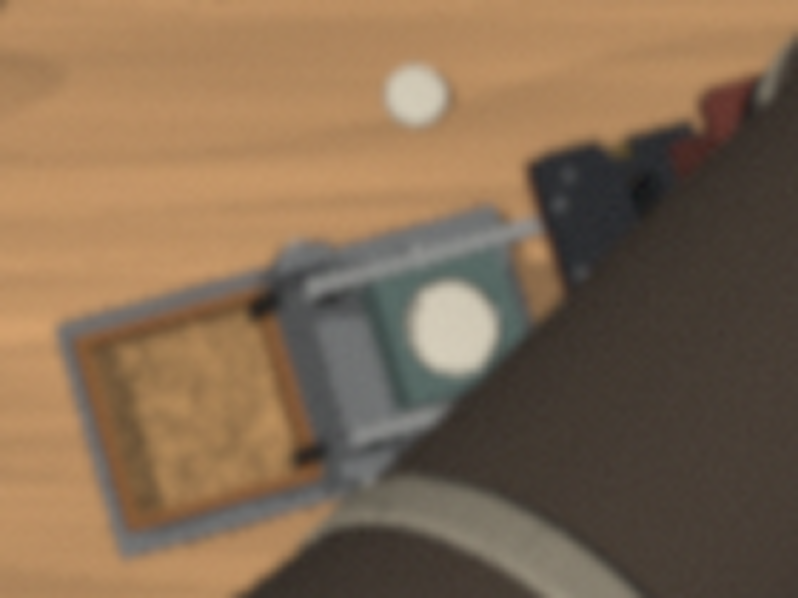

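The gripper is above the bar, with the jaws along the stand's x, and nothing is in the way. I'll check the height of the second white disc near the outer finger, then descend.

```bash
python3 - <<'E'
from h import *
fs=viewer.grab_frame("side");ft=viewer.grab_frame("top")
for z in (.01,.03,.05,.07): print(z,onz(fs,(403,359),z)[:2],onz(ft,(429.5,207.5),z)[:2])
E
python3 -m handwheel '[{"fingers":0.45,"dx":0.75,"dy":0.02,"dz":0.02},{"fingers":0.45,"dx":1.5,"dy":0.02,"dz":0.02},{"fingers":0.45,"dx":1.5,"dy":0.02,"dz":0.02},{"fingers":0.45,"dx":1.5,"dy":0.02,"dz":0.02}]' 30; python3 - <<'E'
from h import *
plan([S(-.13,0,.074)])
fs=viewer.grab_frame("side")
crop(fs,302,200,213,160,3.7,"s3.png")
E
```

```text
0.01 [ 0.57953004 -0.40442202] [ 0.5814338 -0.4009339]
0.03 [ 0.57309439 -0.40950053] [ 0.57792533 -0.39454619]
0.05 [ 0.56665874 -0.41457904] [ 0.57441686 -0.38815848]
0.07 [ 0.56022309 -0.41965755] [ 0.57090838 -0.38177077]
t 3.05 grasp in stand [-128.8   -1.5  225.3] F [ 0.2 -0.1 -0. ] op 0.0395 yaw -74.9 down [ 0.003  0.001 -1.   ]
dx,dy,dz [2.52 0.02 0.02] turn 0.02$[0]: bad value
```

View pics/s3.png

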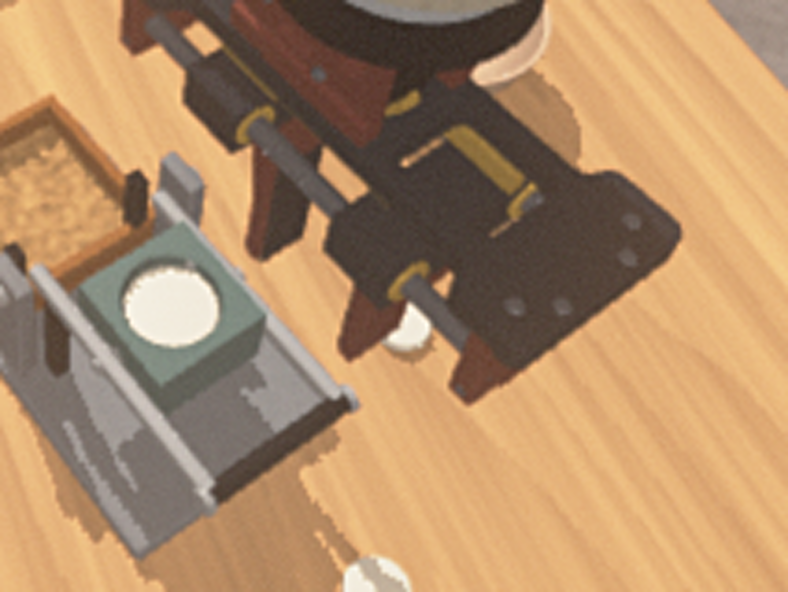

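The move was refused because rows must include "turn". The second disc lies flat on the bench (z about 10 mm), so it is out of the way.

```bash
python3 -m handwheel '[{"fingers":0.45,"dx":0.75,"dy":0.02,"dz":0.02,"turn":0},{"fingers":0.45,"dx":1.5,"dy":0.02,"dz":0.02,"turn":0},{"fingers":0.45,"dx":1.5,"dy":0.02,"dz":0.02,"turn":0},{"fingers":0.45,"dx":1.5,"dy":0.02,"dz":0.02,"turn":0}]' 30; python3 - <<'E'
from h import *
plan([S(-.13,0,.074)])
fs=viewer.grab_frame("side")
crop(fs,302,200,213,160,3.7,"s4.png")
E
```

```text
time_s: 3.6
tool_pos: [0.5485, -0.3537, 0.3001]
tcp_rot: [0.093, 0.703, 0.093, -0.699]
force: [0.1, -0.8, -0.1]
opening: 0.04
t 3.6 grasp in stand [-131.    -0.9  137.1] F [ 0.1 -0.8 -0.1] op 0.04 yaw -74.9 down [ 0.005 -0.001 -1.   ]
dx,dy,dz [ 1.05 -0.01  0.01] turn 0.02
```

View pics/s4.png

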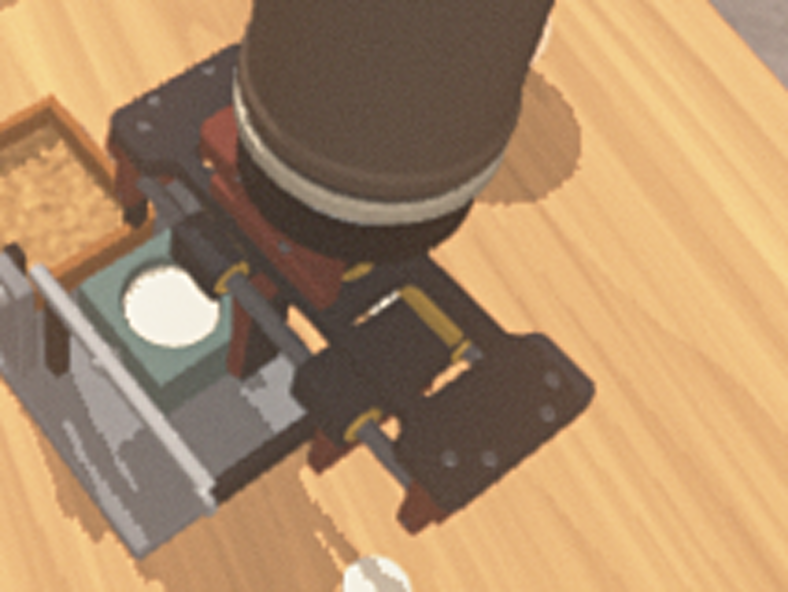

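```bash
python3 -m handwheel '[{"fingers":0.45,"dx":0.4,"dy":0,"dz":0,"turn":0},{"fingers":0.45,"dx":0.8,"dy":-0.01,"dz":0,"turn":0},{"fingers":0.45,"dx":1.05,"dy":-0.01,"dz":0,"turn":0},{"fingers":0.45,"dx":1.05,"dy":-0.01,"dz":0,"turn":0}]' 30; python3 - <<'E'
from h import *
plan([S(-.13,0,.074)])
fs=viewer.grab_frame("side")
crop(fs,302,200,213,160,3.7,"s5.png")
E
```

```text
time_s: 4.15
tool_pos: [0.5489, -0.3534, 0.2377]
tcp_rot: [0.094, 0.703, 0.092, -0.699]
force: [0.2, 0.0, 1.2]
opening: 0.0397
t 4.15 grasp in stand [-130.9   -1.5   74.7] F [0.2 0.  1.2] op 0.0397 yaw -74.9 down [ 0.006 -0.001 -1.   ]
dx,dy,dz [ 0.01 -0.01  0.01] turn 0.02
```

View pics/s5.png

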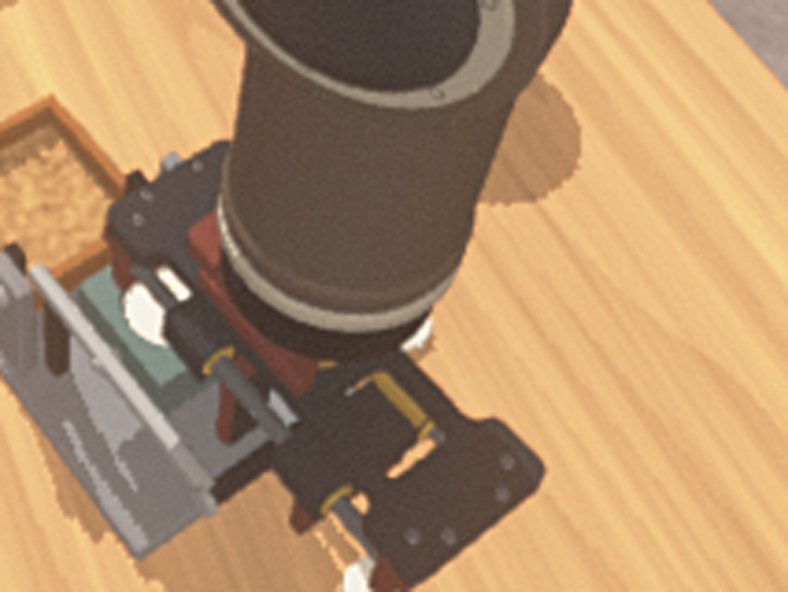

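The inner finger is in the gap between the block and the bar, and the outer finger is beyond the bar. I'll close now.

```bash
python3 -m handwheel '[{"fingers":0.2,"dx":0,"dy":0,"dz":0,"turn":0},{"fingers":0.05,"dx":0,"dy":0,"dz":0,"turn":0},{"fingers":0.0,"dx":0,"dy":0,"dz":0,"turn":0},{"fingers":0.0,"dx":0,"dy":0,"dz":0,"turn":0},{"fingers":0.0,"dx":0,"dy":0,"dz":0,"turn":0}]' 30; python3 - <<'E'
from h import *
P=[]
for t in (6,12,18,24,30): P.append(S(-.130*np.cos(np.radians(t)),0,.075+.130*np.sin(np.radians(t))))
plan(P)
E
```

```text
time_s: 4.82
tool_pos: [0.5489, -0.3523, 0.2385]
tcp_rot: [0.093, 0.703, 0.094, -0.699]
force: [-3.4, 6.0, 5.7]
opening: 0.0091
t 4.83 grasp in stand [-129.4   -1.9   75.6] F [-3.4  6.   5.7] op 0.0091 yaw -74.9 down [ 0.005  0.002 -1.   ]
dx,dy,dz [-0.22 -0.    0.01] turn 0.02
dx,dy,dz [-0.44 -0.04  0.01] turn 0.02
dx,dy,dz [-0.66 -0.1   0.01] turn 0.02
dx,dy,dz [-0.87 -0.18  0.01] turn 0.02
dx,dy,dz [-1.07 -0.28  0.01] turn 0.02
```

```bash
python3 -m handwheel '[{"fingers":0.0,"dx":-0.22,"dy":0,"dz":0,"turn":0},{"fingers":0.0,"dx":-0.44,"dy":-0.04,"dz":0,"turn":0},{"fingers":0.0,"dx":-0.66,"dy":-0.1,"dz":0,"turn":0},{"fingers":0.0,"dx":-0.87,"dy":-0.18,"dz":0,"turn":0},{"fingers":0.0,"dx":-1.07,"dy":-0.28,"dz":0,"turn":0}]' 30; cat >> h.py <<'E'
def arc(ts):
    s,A=axes(); g=s["tool_pos"]+.163*A[:,0]; x=(g-O)@EX; print("theta",np.degrees(np.arctan2(g[2]-.075,-x)).round(1),"r",np.hypot(x,g[2]-.075).round(4))
    plan([S(-.130*np.cos(np.radians(t)),-.0015,.075+.130*np.sin(np.radians(t))) for t in ts])
E
python3 - <<'E'
from h import *
arc((36,42,48,54,60))
fs=viewer.grab_frame("side")
crop(fs,262,160,240,180,3.3,"s6.png")
E
```

```text
time_s: 5.45
tool_pos: [0.5443, -0.3362, 0.3041]
tcp_rot: [0.093, 0.703, 0.093, -0.698]
force: [4.3, -1.5, -5.0]
opening: 0.0091
theta 30.3 r 0.1308
t 5.45 grasp in stand [-112.9   -1.8  141.1] F [ 4.3 -1.5 -5. ] op 0.0091 yaw -74.9 down [ 0.007  0.001 -1.   ]
dx,dy,dz [-0.17 -0.13 -0.02] turn 0.02
dx,dy,dz [-0.35 -0.27 -0.02] turn 0.02
dx,dy,dz [-0.51 -0.43 -0.02] turn 0.02
dx,dy,dz [-0.65 -0.6  -0.02] turn 0.02
dx,dy,dz [-0.78 -0.79 -0.02] turn 0.02
```

View pics/s6.png

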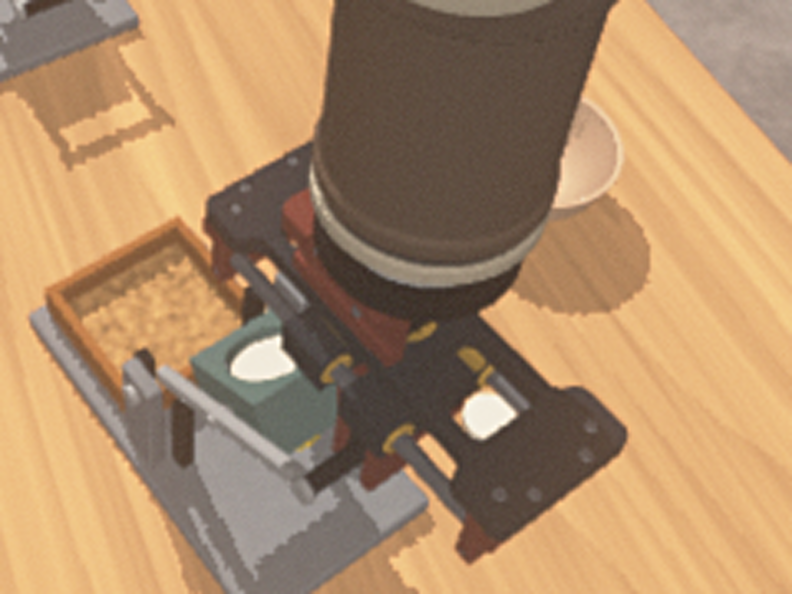

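The mould is following the swing, tilted about 30° with the tile still in it. I'll continue.

```bash
python3 -m handwheel '[{"fingers":0.0,"dx":-0.17,"dy":-0.13,"dz":0,"turn":0},{"fingers":0.0,"dx":-0.35,"dy":-0.27,"dz":0,"turn":0},{"fingers":0.0,"dx":-0.51,"dy":-0.43,"dz":0,"turn":0},{"fingers":0.0,"dx":-0.65,"dy":-0.6,"dz":0,"turn":0},{"fingers":0.0,"dx":-0.78,"dy":-0.79,"dz":0,"turn":0}]' 30
python3 - <<'E'
from h import *
arc((66,72,78,84,90))
E
```

```text
time_s: 6.12
tool_pos: [0.5317, -0.2915, 0.3541]
tcp_rot: [0.094, 0.705, 0.091, -0.697]
force: [5.8, -5.9, -0.2]
opening: 0.0092
theta 60.0 r 0.1341
t 6.12 grasp in stand [-67.1  -1.7 191.1] F [ 5.8 -5.9 -0.2] op 0.0092 yaw -74.9 down [ 0.011 -0.003 -1.   ]
dx,dy,dz [-0.05 -0.22 -0.03] turn 0.02
dx,dy,dz [-0.13 -0.43 -0.03] turn 0.02
dx,dy,dz [-0.19 -0.65 -0.03] turn 0.02
dx,dy,dz [-0.22 -0.88 -0.03] turn 0.02
dx,dy,dz [-0.24 -1.1  -0.03] turn 0.02
```

```bash
python3 -m handwheel '[{"fingers":0.0,"dx":-0.05,"dy":-0.22,"dz":0,"turn":0},{"fingers":0.0,"dx":-0.13,"dy":-0.43,"dz":0,"turn":0},{"fingers":0.0,"dx":-0.19,"dy":-0.65,"dz":0,"turn":0},{"fingers":0.0,"dx":-0.22,"dy":-0.88,"dz":0,"turn":0},{"fingers":0.0,"dx":-0.24,"dy":-1.1,"dz":0,"turn":0}]' 30
python3 - <<'E'
from h import *
arc((96,102,108,114,120)); print(robot.get_state()["joints"].round(2))
fs=viewer.grab_frame("side")
crop(fs,242,130,240,180,3.3,"s7.png")
E
```

```text
time_s: 6.75
tool_pos: [0.5146, -0.2304, 0.3718]
tcp_rot: [0.096, 0.707, 0.089, -0.695]
force: [1.1, -5.0, 11.9]
opening: 0.0093
theta 87.9 r 0.1339
t 6.75 grasp in stand [ -4.8  -1.9 208.8] F [ 1.1 -5.  11.9] op 0.0093 yaw -75.0 down [ 0.018 -0.008 -1.   ]
dx,dy,dz [ 0.07 -0.28 -0.03] turn -0.01
dx,dy,dz [ 0.11 -0.5  -0.03] turn -0.01
dx,dy,dz [ 0.16 -0.72 -0.03] turn -0.01
dx,dy,dz [ 0.24 -0.93 -0.03] turn -0.01
dx,dy,dz [ 0.34 -1.14 -0.03] turn -0.01
[-0.29  0.42  0.84  1.84 -0.37  1.03 -0.62]
```

View pics/s7.png

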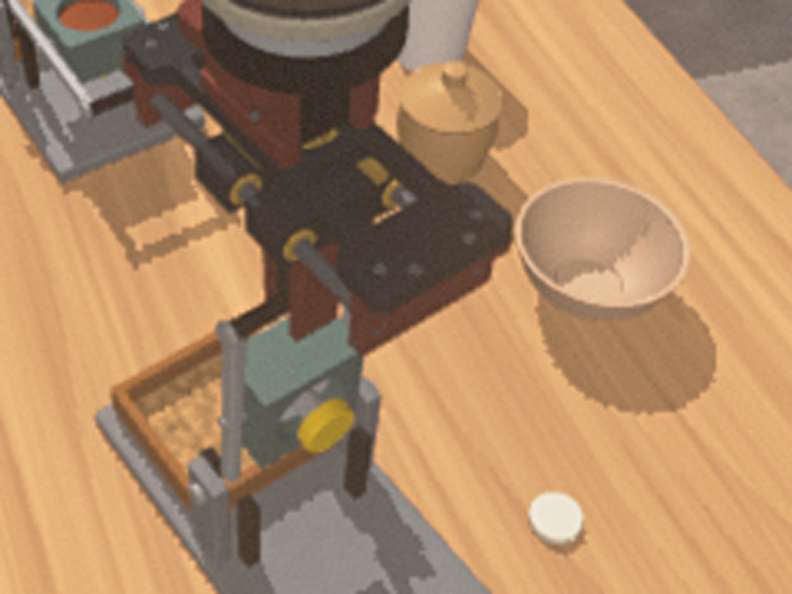

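The mould is upright, the yellow button faces the camera and the bar is still gripped. I'll carry on over.

```bash
python3 -m handwheel '[{"fingers":0.0,"dx":0.05,"dy":-0.28,"dz":0,"turn":0},{"fingers":0.0,"dx":0.10,"dy":-0.5,"dz":0,"turn":0},{"fingers":0.0,"dx":0.16,"dy":-0.72,"dz":0,"turn":0},{"fingers":0.0,"dx":0.24,"dy":-0.93,"dz":0,"turn":0},{"fingers":0.0,"dx":0.34,"dy":-1.14,"dz":0,"turn":0}]' 30
python3 - <<'E'
from h import *
arc((126,132,138,144,150)); print(robot.get_state()["joints"].round(2))
E
```

```text
time_s: 7.42
tool_pos: [0.4965, -0.1632, 0.3524]
tcp_rot: [0.095, 0.707, 0.09, -0.695]
force: [-1.7, -0.7, 5.3]
opening: 0.0091
theta 119.7 r 0.1317
t 7.42 grasp in stand [ 65.3  -1.9 189.4] F [-1.7 -0.7  5.3] op 0.0091 yaw -75.0 down [ 0.018 -0.004 -1.   ]
dx,dy,dz [ 0.15 -0.16 -0.03] turn -0.0
dx,dy,dz [ 0.29 -0.34 -0.03] turn -0.0
dx,dy,dz [ 0.45 -0.5  -0.03] turn -0.0
dx,dy,dz [ 0.63 -0.65 -0.03] turn -0.0
dx,dy,dz [ 0.82 -0.77 -0.02] turn -0.0
[-0.44  0.37  0.85  1.95 -0.34  0.95 -0.74]
```

```bash
python3 -m handwheel '[{"fingers":0.0,"dx":0.15,"dy":-0.16,"dz":0,"turn":0},{"fingers":0.0,"dx":0.29,"dy":-0.34,"dz":0,"turn":0},{"fingers":0.0,"dx":0.45,"dy":-0.5,"dz":0,"turn":0},{"fingers":0.0,"dx":0.63,"dy":-0.65,"dz":0,"turn":0},{"fingers":0.0,"dx":0.82,"dy":-0.77,"dz":0,"turn":0}]' 30
python3 - <<'E'
from h import *
arc((156,162,168,174,180)); print(robot.get_state()["joints"].round(2))
E
```

```text
time_s: 8.05
tool_pos: [0.4845, -0.1179, 0.3031]
tcp_rot: [0.094, 0.707, 0.091, -0.695]
force: [-3.3, 4.3, 5.7]
opening: 0.0089
theta 150.0 r 0.1301
t 8.05 grasp in stand [112.7  -1.9 140.1] F [-3.3  4.3  5.7] op 0.0089 yaw -75.0 down [ 0.016 -0.002 -1.   ]
dx,dy,dz [ 0.2  -0.09 -0.03] turn 0.0
dx,dy,dz [ 0.41 -0.17 -0.03] turn 0.0
dx,dy,dz [ 0.63 -0.23 -0.03] turn 0.0
dx,dy,dz [ 0.86 -0.27 -0.02] turn 0.0
dx,dy,dz [ 1.08 -0.28 -0.02] turn 0.0
[-0.49  0.4   0.81  2.05 -0.39  0.83 -0.77]
```

```bash
python3 -m handwheel '[{"fingers":0.0,"dx":0.2,"dy":-0.09,"dz":0,"turn":0},{"fingers":0.0,"dx":0.41,"dy":-0.17,"dz":0,"turn":0},{"fingers":0.0,"dx":0.63,"dy":-0.23,"dz":0,"turn":0},{"fingers":0.0,"dx":0.86,"dy":-0.27,"dz":0,"turn":0},{"fingers":0.0,"dx":1.08,"dy":-0.28,"dz":0,"turn":0}]' 30
python3 - <<'E'
from h import *
arc((180,182)); print(robot.get_state()["joints"].round(2))
fs=viewer.grab_frame("side")
crop(fs,222,130,240,180,3.3,"s8.png")
E
```

```text
time_s: 8.68
tool_pos: [0.4803, -0.1009, 0.237]
tcp_rot: [0.093, 0.706, 0.092, -0.696]
force: [-3.6, 5.1, 1.8]
opening: 0.0092
theta -179.6 r 0.1306
t 8.68 grasp in stand [130.6  -1.9  74. ] F [-3.6  5.1  1.8] op 0.0092 yaw -74.9 down [ 0.014  0.    -1.   ]
dx,dy,dz [-0.02  0.02 -0.03] turn 0.01
dx,dy,dz [ 0.06  0.02 -0.03] turn 0.01
[-0.44  0.49  0.71  2.12 -0.51  0.69 -0.7 ]
```

View pics/s8.png

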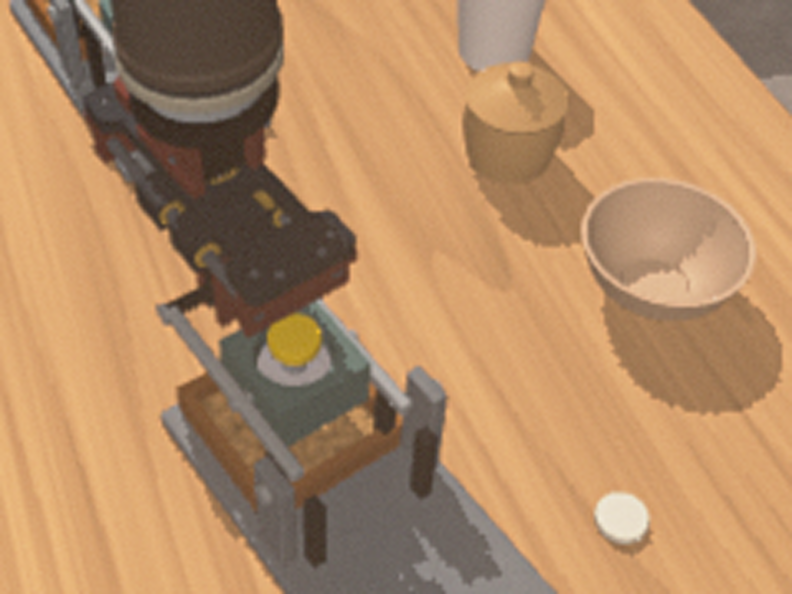

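The mould now looks level, with the button on top. I'll nudge it gently against the stop to be sure.

```bash
python3 -m handwheel '[{"fingers":0.0,"dx":0.06,"dy":0.02,"dz":0,"turn":0},{"fingers":0.0,"dx":0.1,"dy":0.02,"dz":0,"turn":0},{"fingers":0.0,"dx":0.1,"dy":0.02,"dz":0,"turn":0}]' 30
python3 - <<'E'
from h import *
arc((180,182))
E
```

```text
time_s: 9.1
tool_pos: [0.4811, -0.1012, 0.2316]
tcp_rot: [0.092, 0.706, 0.093, -0.696]
force: [-8.5, 9.4, 30.8]
opening: 0.0091
theta -177.2 r 0.1308
t 9.1 grasp in stand [130.6  -2.9  68.6] F [-8.5  9.4 30.8] op 0.0091 yaw -74.9 down [ 0.014  0.004 -1.   ]
dx,dy,dz [-0.11  0.01 -0.02] turn 0.02
dx,dy,dz [-0.03  0.01 -0.02] turn 0.02
```

The upward force of 31 N means the mould is on its stop. I'll release and lift straight up.

```bash
python3 -m handwheel '[{"fingers":0.4,"dx":-0.05,"dy":0,"dz":0,"turn":0},{"fingers":0.4,"dx":-0.05,"dy":0,"dz":0,"turn":0},{"fingers":0.4,"dx":-0.05,"dy":0,"dz":0,"turn":0},{"fingers":0.4,"dx":-0.05,"dy":0,"dz":0,"turn":0}]' 30
python3 - <<'E'
from h import *
plan([S(.13,0,.18)])
E
```

```text
time_s: 9.6
tool_pos: [0.481, -0.1014, 0.2344]
tcp_rot: [0.092, 0.706, 0.093, -0.696]
force: [0.3, -0.1, 0.7]
opening: 0.0347
t 9.6 grasp in stand [130.4  -2.6  71.4] F [ 0.3 -0.1  0.7] op 0.0347 yaw -74.9 down [ 0.014  0.003 -1.   ]
dx,dy,dz [-1.81  0.01 -0.02] turn 0.01
```

```bash
python3 -m handwheel '[{"fingers":0.4,"dx":-0.4,"dy":0,"dz":0,"turn":0},{"fingers":0.4,"dx":-0.9,"dy":0,"dz":0,"turn":0},{"fingers":0.4,"dx":-1.5,"dy":0,"dz":0,"turn":0},{"fingers":0.2,"dx":-1.9,"dy":0,"dz":0,"turn":0},{"fingers":0.0,"dx":-1.9,"dy":0,"dz":0,"turn":0}]' 30
python3 - <<'E'
from h import *
plan([S(.055,0,.150),S(.055,0,.109+.019)])
fs=viewer.grab_frame("side");ft=viewer.grab_frame("top")
crop(fs,222,130,240,180,3.3,"s9.png");crop(ft,315,165,140,105,5.7,"t9.png")
E
```

```text
time_s: 10.22
tool_pos: [0.4799, -0.1019, 0.3495]
tcp_rot: [0.092, 0.707, 0.093, -0.695]
force: [-0.3, -0.1, 0.2]
opening: 0.0183
t 10.22 grasp in stand [130.1  -1.9 186.5] F [-0.3 -0.1  0.2] op 0.0183 yaw -74.9 down [ 0.017  0.003 -1.   ]
dx,dy,dz [ 0.61  1.25 -0.  ] turn 0.01
dx,dy,dz [0.98 1.25 0.  ] turn 0.01
```

View pics/s9.png

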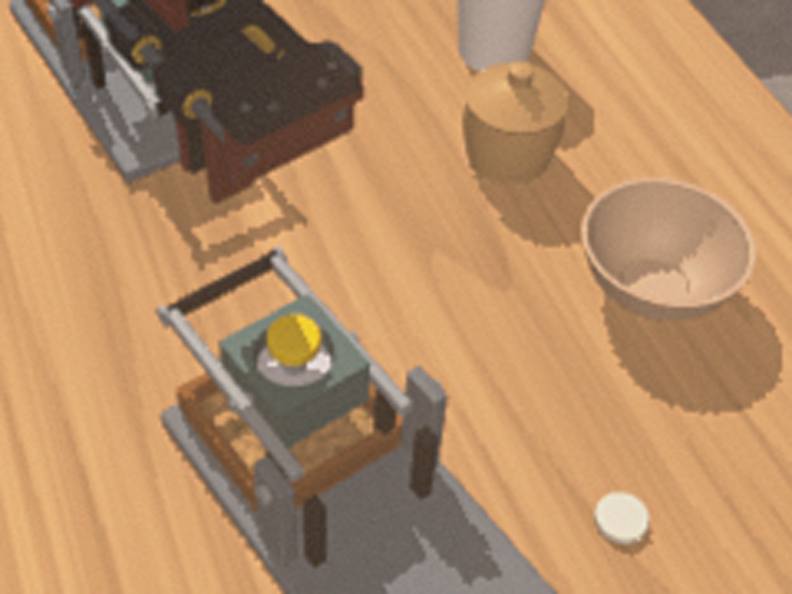

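View pics/t9.png

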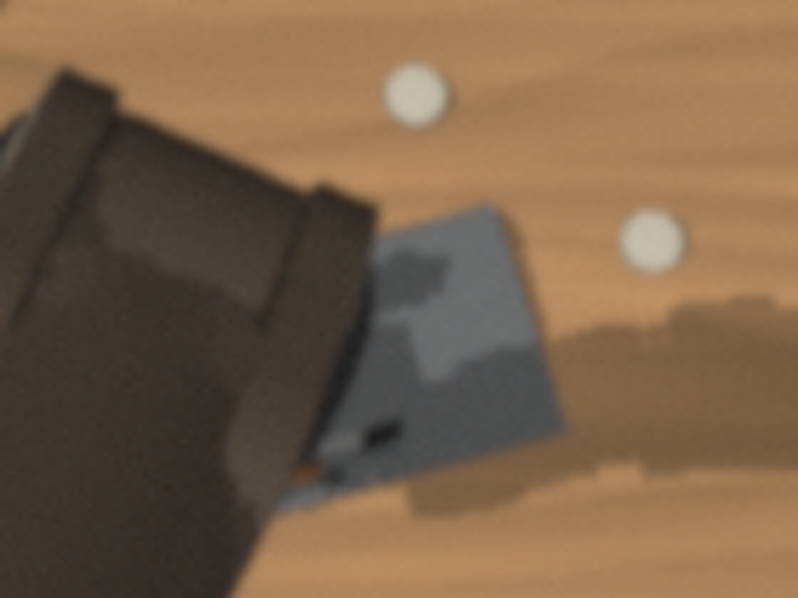

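The mould has stayed over and level, with the button at side pixel (311,232) and the bar free. I'll check the button position, then go above it with the fingers shut.

```bash
python3 - <<'E'
from h import *
f=viewer.grab_frame("side")
h=cv2.cvtColor(f["frame"],cv2.COLOR_RGB2HSV)
m=((h[...,0]>22)&(h[...,0]<32)&(h[...,1]>190)&(h[...,2]>120)).astype(np.uint8);k=np.zeros_like(m);k[215:250,295:330]=1
y,x=np.nonzero(m*k);c=((x.min()+x.max())/2,(y.min()+y.max())/2)
p=onz(f,c,.109);print(len(x),c,p,(p-O)@EX,(p-O)@EY)
E
python3 -m handwheel '[{"fingers":0.0,"dx":0.1,"dy":0.6,"dz":0,"turn":0},{"fingers":0.0,"dx":0.3,"dy":1.25,"dz":0,"turn":0},{"fingers":0.0,"dx":0.6,"dy":1.25,"dz":0,"turn":0},{"fingers":0.0,"dx":0.6,"dy":1.25,"dz":0,"turn":0}]' 30
python3 - <<'E'
from h import *
plan([S(.055,0,.128),S(.055,0,.119)])
fs=viewer.grab_frame("side")
crop(fs,222,130,240,180,3.3,"s10.png")
E
```

```text
65 (np.float64(310.5), np.float64(232.5)) [ 0.49854566 -0.17944001  0.109     ] 0.05055166865589202 0.0029718666759666707
time_s: 10.88
tool_pos: [0.4982, -0.1732, 0.3092]
tcp_rot: [0.092, 0.704, 0.094, -0.698]
force: [-0.5, -0.1, -0.3]
opening: 0.0007
t 10.88 grasp in stand [ 57.    0.3 146.2] F [-0.5 -0.1 -0.3] op 0.0007 yaw -75.0 down [ 0.008  0.004 -1.   ]
dx,dy,dz [ 0.3   0.03 -0.03] turn 0.01
dx,dy,dz [ 0.45  0.03 -0.02] turn 0.01
```

View pics/s10.png

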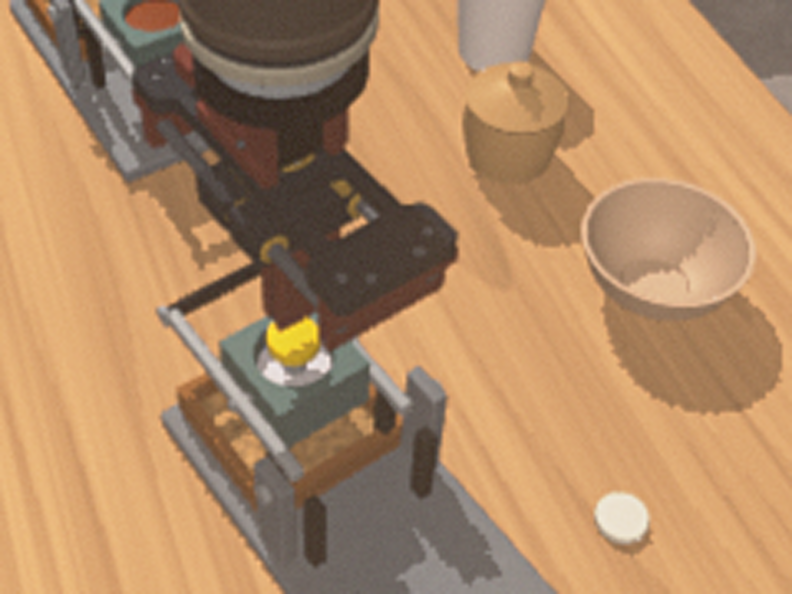

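The shut fingertips are just above the button. I'll tap it in.

```bash
python3 -m handwheel '[{"fingers":0.0,"dx":0.25,"dy":0.05,"dz":-0.02,"turn":0},{"fingers":0.0,"dx":0.35,"dy":0.05,"dz":-0.02,"turn":0},{"fingers":0.0,"dx":0.45,"dy":0.05,"dz":-0.02,"turn":0},{"fingers":0.0,"dx":0.46,"dy":0.05,"dz":-0.02,"turn":0}]' 30
python3 - <<'E'
from h import *
plan([S(.055,0,.118),S(.055,0,.2)])
fs=viewer.grab_frame("side")
crop(fs,252,170,160,120,5,"s11.png")
E
```

```text
time_s: 11.42
tool_pos: [0.5009, -0.175, 0.2824]
tcp_rot: [0.092, 0.704, 0.094, -0.697]
force: [-0.4, 2.1, 2.8]
opening: 0.0007
t 11.43 grasp in stand [ 54.5  -2.1 119.4] F [-0.4  2.1  2.8] op 0.0007 yaw -74.9 down [ 0.009  0.004 -1.   ]
dx,dy,dz [ 0.02 -0.01  0.01] turn 0.02
dx,dy,dz [-1.34 -0.02 -0.01] turn 0.02
```

View pics/s11.png

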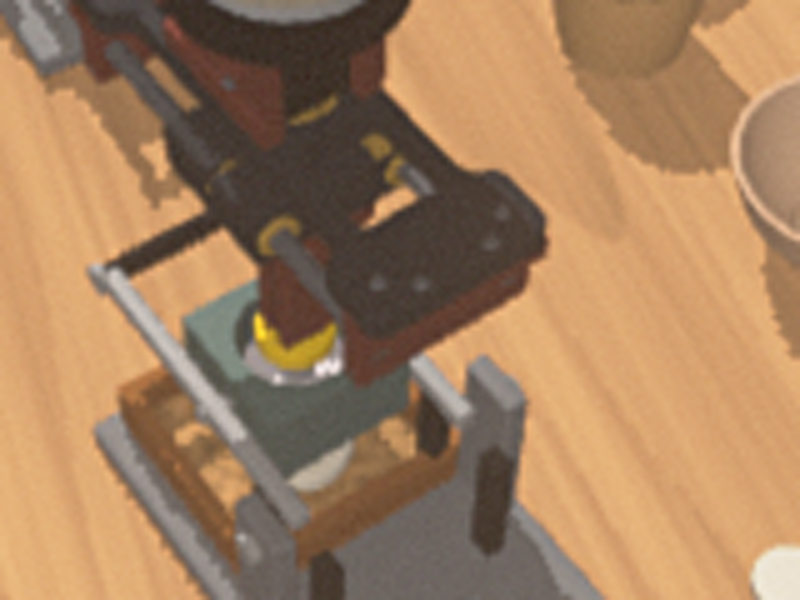

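The tile shows under the mould at crop pixel (325,470), so it has come out. I'll lift off and check.

```bash
python3 -m handwheel '[{"fingers":0.0,"dx":-0.3,"dy":0,"dz":0,"turn":0},{"fingers":0.0,"dx":-1,"dy":0,"dz":0,"turn":0},{"fingers":0.0,"dx":-2,"dy":0,"dz":0,"turn":0},{"fingers":0.0,"dx":-2.5,"dy":-2.5,"dz":0,"turn":0},{"fingers":0.0,"dx":-2.5,"dy":-3,"dz":0,"turn":0}]' 30
python3 - <<'E'
from h import *
plan([S(.055,0,.2)])
fs=viewer.grab_frame("side");ft=viewer.grab_frame("top")
crop(fs,262,200,107,80,7.4,"s12.png");cv2.imwrite("pics/s12f.png",fs["frame"][:,:,::-1])
h=cv2.cvtColor(fs["frame"],cv2.COLOR_RGB2HSV)
m=((h[...,2]>140)&(h[...,1]<60)).astype(np.uint8);k=np.zeros_like(m);k[255:285,300:330]=1
y,x=np.nonzero(m*k)
if len(x): print(len(x),x.min(),x.max(),y.min(),y.max())
for p in (S(.055,0,.028),S(.055-.022,0,.028),S(.055-.022,0,.018)): print("expected tile px",proj(fs,p))
E
```

```text
time_s: 12.1
tool_pos: [0.4668, -0.0571, 0.4259]
tcp_rot: [0.091, 0.705, 0.093, -0.697]
force: [0.8, 1.5, 0.4]
opening: 0.0005
t 12.1 grasp in stand [ 1.771e+02 -1.000e-01  2.629e+02] F [0.8 1.5 0.4] op 0.0005 yaw -75.1 down [ 0.012  0.004 -1.   ]
dx,dy,dz [ 1.05  2.03 -0.02] turn -0.01
75 300 321 255 267
expected tile px [311.0653386  255.41497085]
expected tile px [317.56220314 263.4164553 ]
expected tile px [317.56409344 266.22902571]
```

View pics/s12.png

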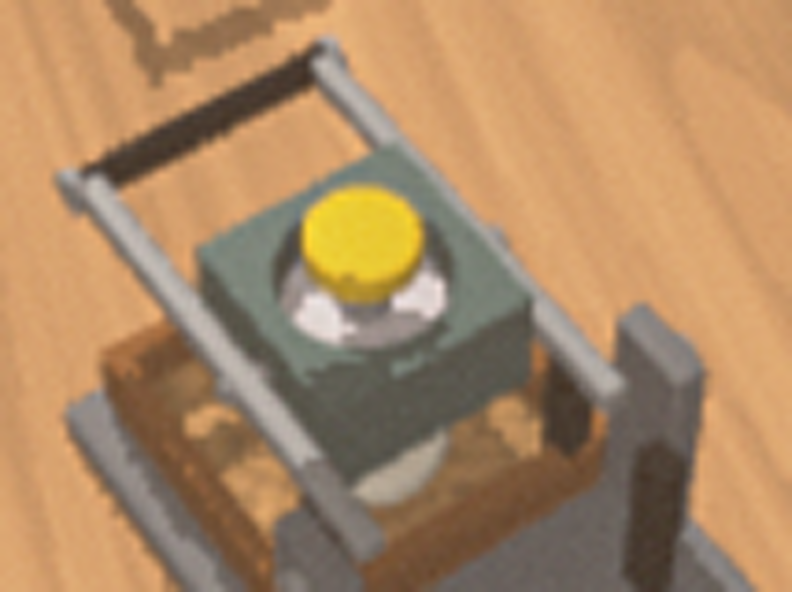

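View pics/s12f.png

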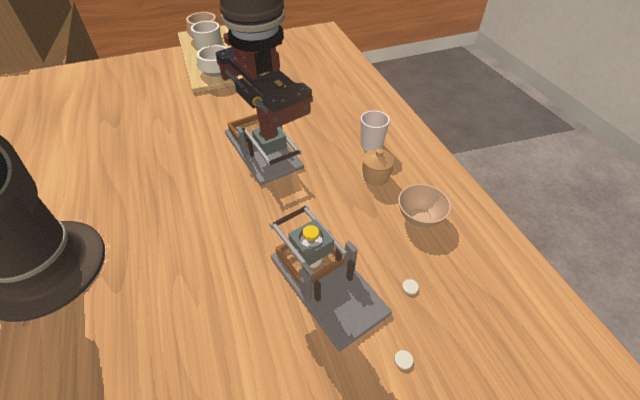

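The tile's lower rim is at about (317,267) in the side view, where a flat tile centred in the tray should be (317.6,266). The button is back out. One more check for flatness: I'll cast the visible lower rim onto the cork plane.

```bash
python3 - <<'E'
from h import *
fs=viewer.grab_frame("side")
h=cv2.cvtColor(fs["frame"],cv2.COLOR_RGB2HSV)
m=((h[...,2]>75)&(h[...,1]<75)&(h[...,0]<35))
pts=[]
for x in range(309,324):
    ys=[y for y in range(257,270) if m[y,x]]
    if ys:
        p=onz(fs,(x,max(ys)+.5),.018); pts.append([(p-O)@EX,(p-O)@EY]); print(x,min(ys),max(ys),np.round(np.array(pts[-1])*1e3,1))
P=np.array(pts)
print("dist from tray middle mm",(np.hypot(P[:,0]-.055,P[:,1])*1e3).round(1))
E
```

```text
309 257 269 [36.4 17.6]
310 257 269 [35.3 16. ]
311 257 269 [34.2 14.4]
312 257 267 [36.8 10.4]
313 257 267 [35.7  8.8]
314 257 267 [34.6  7.2]
315 257 267 [33.5  5.7]
316 257 266 [34.2  2.8]
317 257 266 [33.1  1.2]
318 257 265 [33.9 -1.6]
319 257 264 [34.6 -4.5]
320 257 263 [35.3 -7.4]
321 257 262 [ 36.1 -10.3]
322 257 260 [ 38.7 -14.5]
dist from tray middle mm [25.6 25.4 25.3 21.  21.2 21.7 22.2 21.  21.9 21.2 20.9 21.  21.5 21.8]
```

The visible rim, cast onto the cork plane, lies 21–22 mm from the tray's middle, which is the tile's radius. The tile is therefore flat and centred. I'll hand in.

```bash
python3 -c "
from rig import robot
s=robot.get_state();print(s['time_s'],s['force'].round(1),abs(s['qvel']).max().round(3));robot.close_job()"
```

```text
12.25 [ 0.5 -0.9  0.5] 0.085
the job is handed in; nothing more can be done
```

I swung the white tile's mould right over by its black bar until it met its stop (about 31 N upward on the wrist). I then let go, tapped the yellow button with shut fingers, lifted clear and handed the job in at 12.25 s.

**Last checks:**
- **Mould:** in the side view it was still turned over and level.
- **Button:** it was back out in the last view. While tapping I pushed it about 9 mm by the tool position, and the tile came out.
- **Tile:** the visible part of its rim, cast onto the cork floor, lay 21–22 mm from the tray's middle, so it is flat and centred. Three columns at the left edge read about 25 mm, most likely because the mould's side arm overlaps the rim there.
- **Robot:** nothing touching it, with a force of about 1 N. The arm was still settling at hand-in, at 0.085 rad/s.
- **Brown mould:** the robot never went down to it, and it looked unmoved in the last view. I did not re-measure the brown tile's position.

One reading disagreed: the button measured from colour came out about 5 mm off the expected spot. The mask probably included the side of the cap, so I used the position from the stand. One move command was also refused because it lacked the "turn" value. I sent it again with it, and nothing moved in between.

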